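# Centre a honey jar on the pantry's weighing pan

## Robot

A 7-joint arm with a two-finger parallel gripper is mounted at the origin on the work surface. World frame = base frame: x ahead of the robot, y to its left, z up, the work surface at z = 0. Lengths are in m, angles in rad, forces in N, time in s.
With the tool pointing down it reaches from about 0.35 to 0.775 m from the base axis. Payload 3.1 kg.
Tool frame: the origin (TCP) lies between the finger pads; the fingertips stand 25 mm ahead of it and the grasp point (between the pads) lies 6 mm ahead of it; z points along the fingers, y is the direction in which the jaws open and shut (so a half turn about z gives the same grasp; the last joint's range is limited). The gripper opens to 85 mm and grips with 20 to 120 N. Pads are 22 mm wide; open, the fingers measure 114 mm over their backs; the gripper's body (76 mm by 85 mm) begins 54 mm behind the grasp point. The pads swing forward as they close: fully open they stand 13 mm farther back than shut.
Start: joints at [-0.042, 0.311, 0.014, 1.512, -0.004, 1.319, -0.027], TCP at [0.55, 0, 0.256] pointing down, gripper open.
Joint ranges: [-2.7, 2.7], [-0.3, 1.91], [-1.27, 1.3], [0.12, 2.57], [-1.44, 4.58], [0.2, 2.03], [-3.05, 3.05]. Speed limits (rad/s): [2.79, 2.79, 3.14, 3.14, 3.14, 3.14, 3.14].

## Interface

Orientations are given as a unit quaternion [w, x, y, z].
In Python, from bench import * gives the robot as it stands.
- The arm moves only by the tool servo_tool, never from a script. Its argument "deltas" is one flat list of numbers, 5 for each row, row after row: the gripper's target within -1 to 1 (shut at 1, half-way at 0, fully open at -1), then the shift along the tool's x, y, z as a fraction of full scale, then the turn about the tool's z as a fraction of full scale. In form: [claw, x, y, z, roll, claw, x, y, z, roll, ...]. A call has 1 to 12 rows; each row is the pose to reach, as a shift and turn from the pose commanded when the call began, along the tool's axes at that moment, turning the shorter way round; what a row does not reach only later rows make up. Full scale, the value 1, is 0.2 m for a shift and 180 degrees for a turn. A row lasts 1/8 s, in which the tool goes at most 62.5 mm and 10.7 degrees, less where a joint would pass 70% of its speed; a pose out of reach is approached as far as the arm can. A call with a number of a shift or a turn outside -1 to 1 is refused whole. A call with a gripper value outside its range is refused whole. The fingers move at their own pace and stop on an object; the grip force is fixed at half the most. Time passes only in rows, so rows that repeat a pose let the fingers close. It gives the time, the measured TCP pose, the force and the opening at its end, in the units of the state.
- get_state(): the state, without advancing time (a new reading comes with each control period).
- grab_frame(name): name is "scene" or "side" or "wrist"; returns a dict with "frame" (420x560x3 uint8, red, green, blue), "depth" (420x560 float32, m along the optical axis (not along the pixel's ray), 0 where there is no reading), "fx", "fy", "cx", "cy" (pixels), "origin" and "orientation" of the camera in the world; the wrist camera has in their place "mount" (4x4, takes a point from camera to tool coordinates, whose origin is the TCP and whose axes are the flange's). Camera axes: x right, y down, z forward; pixel columns grow to the right and rows downward; lengths in m; the calibration is good to about 2 mm. The wrist camera is an equidistant fisheye: a pixel r from the principal point sees the ray r / f radians off the axis. A picture is of the moment at which its call begins: read the wrist's pose just before it.
- finish_job(): hands the job in, once; it reports no verdict.
Trained networks look in a picture, given as the dict that the camera call returned (one of the last four; its "shot" number tells which), for a name from the list of things; names that differ only in an ending like _2 or _b are one class to them, and where a whole thing is asked for, a point or a joint stands for the part that bears it (a point fixed in the world has none). Each returns a list of dicts, best first, with "confidence" (0 to 1); they miss things now and then, are a little off and sometimes report something else, mostly with a low value. They report only what shows in the picture. A call takes as long as a camera call.
- look_for(picture, target): "at" ([column, row] in pixels, amid what is visible of it).
- masks_of(picture, target): "pixels" (420x560 bool, what is visible of it) and "at" ([column, row] in pixels, amid what is visible of it).
- spot_point(picture, target): "at" ([column, row] in pixels: a listed point, or the origin of a listed thing).
The state is a dict: "clock": time; "joints": joint angles; "qvel": joint speeds; "joint_efforts": joint torques, N m; "ee_pos": TCP position; "eef_rot": TCP orientation; "wrist_force": force on the tool from outside, world axes, zero at the start; "wrist_torque": the same for the moment, N m; "gripper_width": opening from 0.0 (shut) to 1.0 (fully open).
Only numpy, scipy, OpenCV 4.12 (cv2) and the standard library are available. Lean on these libraries where they do the work, as an engineer would, in place of code of your own. Each camera call takes 0.05 s, during which the arm holds its last target.

## Task

The wobbly honey jar was set down near the edge of the scale's pan. Nudge it over with light taps of the fingers until its foot stands wholly inside the pan's inner ring, upright and still, so that it can be weighed. Do not take it between the fingers or lift it, do not tip it or knock it off, do not lean on the scale, and leave the other jar and the tins alone.

Things in the scene. Friction and masses are not known exactly. Their poses are not given: they have to be found in the camera images.
- honey_jar: the jar to be centred: pot-bellied amber glass, white paper band, brass-coloured screw lid, 0.22 to 0.42 kg, standing loose on the steel pan. 76 mm tall, round about its z axis (up). Foot 39 mm in diameter; neck 43 mm; lid 51 mm in diameter, from 58 to 76 mm up. Origin: centre of the underside of the foot. Glass slides on the pan with friction about 0.34 to 0.50.
- jar_belly (a point): point on the honey jar's axis 30 mm above its underside, level with the widest part of its belly, 68 mm in diameter (55 mm in diameter 19 mm below and 18 mm above this). Pushed level within about 6 mm of this height the jar slides upright; pushed at its lid it tips over. A finger that meets it faster than about 60 mm/s is no light tap.
- pan_centre (a point): the middle of the scale's round flat steel pan, on its upper face, 60 mm above the table. The pan is 120 mm in diameter, without any lip, with two fine dark rings turned in it about the centre: the inner 55 mm in diameter, the outer 91 mm.
- scale: white bench scale that stands fast on the table on rubber feet. Origin on the table under the middle of the pan, z up; the read-out panel slopes down on its -x side. The housing reaches from x = -118 to +98 mm, is 156 mm wide in y and 46 mm high; only the pan rises above it. Nothing on it needs to be operated.
- logged_jar: a second jar of the same kind, standing on the table beside the scale, already weighed: leave alone. Origin: centre of its underside.
- soup_can: red tin with a white stripe, 67 mm in diameter, 101 mm tall, standing on the table beside the scale: leave alone. Origin: centre of its underside.
- paste_can: green tin with a white stripe, 55 mm in diameter, 86 mm tall, standing on the table beside the scale: leave alone. Origin: centre of its underside.

How it is judged:
By the outcome, as a careful person would: the job done as asked, in the order asked, and still so for the second after the job is handed in, with the robot touching nothing.
It also fails if it takes over 48 s, if anything falls off the work surface, if the arm or the gripper's body presses on something with over 40 N, if the wrist force passes 120 N, or if a joint passes its speed limit or range.

## Working session

There is one attempt and no reset: what is moved stays moved. The work goes in short steps, Python scripts to look and compute and a tool call to move; the robot and the scene stay as the last step left them, time stands still between calls to the robot, and variables do not carry over. Pictures are saved under pics/ and viewed, and the job is handed in when it is done.

Besides the shell and the picture viewer there is one more tool, called after ">>>" as a command line: name --argument value ..., lists and objects as JSON in quotes. servo_tool: Moves the arm, as the interface text tells. Shift numbers are shares of 0.2 m and turn numbers shares of 180 degrees, none past 1 either way. Its arguments: {"type":"object","properties":{"deltas":{"type":"array","items":{"type":"number"}}},"required":["deltas"]}

```bash
mkdir -p pics
cat > h.py <<'E'
from bench import *
import numpy as np, cv2
from scipy.spatial.transform import Rotation as R
def rot(q): return R.from_quat([q[1],q[2],q[3],q[0]]).as_matrix()
def save(p,n): cv2.imwrite('pics/'+n,cv2.cvtColor(p['frame'],cv2.COLOR_RGB2BGR))
def world(p,u,v,d): 
    return rot(p['orientation'])@np.array([(u-p['cx'])/p['fx']*d,(v-p['cy'])/p['fy']*d,d])+np.array(p['origin'])
def ray(p,uv,z):
    o=np.array(p['origin']); r=rot(p['orientation'])@np.array([(uv[0]-p['cx'])/p['fx'],(uv[1]-p['cy'])/p['fy'],1]); return o+r*(z-o[2])/r[2]
def proj(p,X):
    c=rot(p['orientation']).T@(np.array(X)-np.array(p['origin'])); return c[:2]/c[2]*[p['fx'],p['fy']]+[p['cx'],p['cy']]
E
python3 - <<'E'
from h import *
s=get_state();print(s['clock'],s['ee_pos'],s['eef_rot'],s['wrist_force'])
for n in ['scene','side']:
    p=grab_frame(n);save(p,n+'0.png');print(n,p['origin'],rot(p['orientation']).round(2).tolist(),p['fx'])
    for t,z in [('honey_jar',.06),('jar_belly',.09),('pan_centre',.06),('scale',0),('logged_jar',0),('soup_can',0),('paste_can',0)]:
        print(t,[(np.round(d['at']),round(d['confidence'],2),ray(p,d['at'],z).round(4)) for d in spot_point(p,t)[:3]])
E
```

```text
0.0 [5.49324988e-01 9.14719696e-06 2.55213646e-01] [-0.0008115   0.70709271  0.70711986 -0.00086451] [ 0.18201311 -0.66107283 -0.56882161]
scene [ 1.01359641 -0.31857825  0.53924379] [[0.64, 0.47, -0.61], [0.77, -0.39, 0.51], [0.0, -0.8, -0.61]] 449.2094202658634
honey_jar [(array([257., 242.]), 0.8, array([0.5593, 0.0056, 0.06  ]))]
jar_belly [(array([256., 229.]), 0.8, array([0.562 , 0.0038, 0.09  ])), (array([383., 277.]), 0.4, array([0.7601, 0.075 , 0.09  ]))]
pan_centre [(array([273., 249.]), 0.97, array([0.5901, 0.0151, 0.06  ])), (array([257., 233.]), 0.65, array([0.5403, 0.02  , 0.06  ]))]
scale [(array([275., 277.]), 0.67, array([0.593 , 0.0154, 0.    ]))]
logged_jar [(array([326., 351.]), 0.6, array([ 0.7531, -0.0212,  0.    ]))]
soup_can []
paste_can [(array([386., 278.]), 0.86, array([0.7142, 0.156 , 0.    ])), (array([258., 231.]), 0.53, array([0.4771, 0.0675, 0.    ]))]
side [ 0.48544706 -0.54782482  0.49700749] [[0.99, -0.08, 0.11], [-0.14, -0.56, 0.82], [-0.01, -0.83, -0.56]] 385.63503032244193
honey_jar [(array([273., 230.]), 0.73, array([ 0.5662, -0.0029,  0.06  ]))]
jar_belly [(array([270., 214.]), 0.89, array([0.5626, 0.0063, 0.09  ]))]
pan_centre [(array([286., 223.]), 0.58, array([0.5922, 0.013 , 0.06  ]))]
scale [(array([280., 246.]), 0.66, array([0.5835, 0.0202, 0.    ]))]
logged_jar [(array([369., 251.]), 0.57, array([ 0.7507, -0.0197,  0.    ]))]
soup_can [(array([268., 193.]), 0.91, array([ 0.5857,  0.2138, -0.    ])), (array([276., 228.]), 0.33, array([0.5841, 0.0754, 0.    ]))]
paste_can [(array([321., 201.]), 0.64, array([0.7012, 0.1595, 0.    ]))]
```

```bash
python3 -c "
import cv2
for n in ['scene0','side0']:
    a=cv2.imread(f'pics/{n}.png');cv2.imwrite(f'pics/{n}z.png',cv2.resize(a[120:380,130:460],None,fx=2.3,fy=2.3,interpolation=2))"
```

```text
(no output)
```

View pics/scene0z.png

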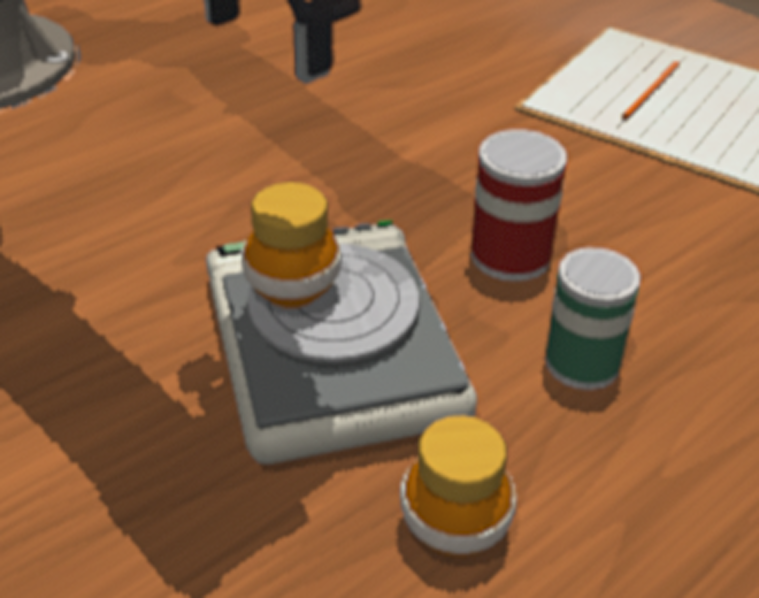

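View pics/side0z.png

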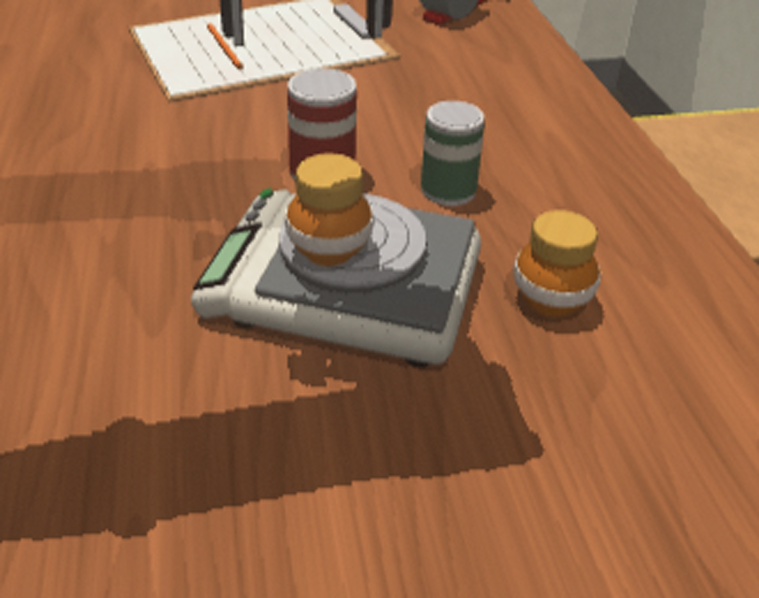

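The jar stands on the robot side of the pan, with its lid at about (256,213) in the scene view. The tins and the other jar are on the far side, about 120 mm or more from the pan. I'll refine both circles by fitting them to depth.

```bash
cat >> h.py <<'E'
def cloud(p):
    d=p['depth'];v,u=np.mgrid[0:420,0:560]
    c=np.stack([(u-p['cx'])/p['fx']*d,(v-p['cy'])/p['fy']*d,d],-1)
    W=c@rot(p['orientation']).T+np.array(p['origin']); W[d==0]=np.nan; return W
def circ_fixed(P,r,c0):
    # hull-boundary circle of known radius
    from scipy.optimize import least_squares
    h=cv2.convexHull(P.astype(np.float32)).reshape(-1,2)
    f=least_squares(lambda c:np.hypot(*(h-c).T)-r,c0,loss='soft_l1',f_scale=.001)
    return f.x,np.abs(f.fun).mean()
def jar(p,guess,zoff=0):
    W=cloud(p); m=np.hypot(W[...,0]-guess[0],W[...,1]-guess[1])<.05
    P=W[m&(W[...,2]>.072)]
    # fit all surface pts to jar side profile
    from scipy.optimize import least_squares
    prof_z=np.array([0,11,30,48,57,58,76])/1e3; prof_r=np.array([19.5,27.5,34,27.5,21.5,25.5,25.5])/1e3
    z=P[:,2]-.06
    s=(z<.074)&((z<.05)|(z>.060)); Q=P[s]; r=np.interp(z[s],prof_z,prof_r)
    f=least_squares(lambda c:np.hypot(Q[:,0]-c[0],Q[:,1]-c[1])-r,guess,loss='soft_l1',f_scale=.002)
    T=P[z>.073]
    return f.x,np.median(np.abs(f.fun)),s.sum(),(T[:,:2].max(0)+T[:,:2].min(0))/2,T[:,2].mean() if len(T) else None
E
python3 - <<'E'
from h import *
for n in ['scene','side']:
    p=grab_frame(n); W=cloud(p)
    m=(np.hypot(W[...,0]-.59,W[...,1]-.015)<.075)&(abs(W[...,2]-.06)<.004)
    print(n,'pan',circ_fixed(W[m][:,:2],.06,[.59,.015]),np.median(W[m][:,2]))
    print('jar',jar(p,[.562,.005]))
E
```

```text
scene pan (array([0.58979811, 0.01836147]), np.float64(0.00039032844501741117)) 0.06065642177103023
jar (array([5.67522220e-01, 1.57203802e-04]), np.float64(0.0007945930315807273), np.int64(1093), array([ 0.56293682, -0.00134301]), np.float64(0.34759164490428796))
side pan (array([0.58764429, 0.01866249]), np.float64(0.0003728761221803525)) 0.0607736335881226
jar (array([ 5.65604859e-01, -9.03213074e-05]), np.float64(0.000840305444076421), np.int64(857), array([ 0.56216508, -0.00744242]), np.float64(0.35296126248912324))
```

```bash
sed -i "s/P=W\[m&(W\[...,2\]>.072)\]/P=W[m\&(W[...,2]>.072)\&(W[...,2]<.14)]/" h.py
python3 - <<'E'
from h import *
for n in ['scene','side']:
    p=grab_frame(n); W=cloud(p)
    j=jar(p,[.562,.005]);print('jar',j); print(jar(p,j[0]))
    m=(np.hypot(W[...,0]-.562,W[...,1]-.005)<.06)&(abs(W[...,2]-.136)<.002)
    T=W[m]; print('lid',circ_fixed(T[:,:2],.0255,[.562,.003]),len(T))
E
```

```text
jar (array([5.67523349e-01, 1.98335601e-04]), np.float64(0.0008554630966168871), np.int64(1110), array([ 5.68513605e-01, -2.31771178e-05]), np.float64(0.136036478354915))
(array([5.67523349e-01, 1.98335442e-04]), np.float64(0.0008554632378090354), np.int64(1110), array([ 5.68513605e-01, -2.31771178e-05]), np.float64(0.136036478354915))
lid (array([ 5.68217984e-01, -1.55642718e-04]), np.float64(0.0008776164004384925)) 526
jar (array([ 5.65698135e-01, -7.09899098e-05]), np.float64(0.0008269818186192636), np.int64(850), array([ 0.56570658, -0.00134771]), np.float64(0.13641033369384145))
(array([ 5.65698135e-01, -7.09898695e-05]), np.float64(0.0008269819093994976), np.int64(850), array([ 0.56570658, -0.00134771]), np.float64(0.13641033369384145))
lid (array([ 0.56591172, -0.00106475]), np.float64(0.0008685183016528568)) 385
```

>>> servo_tool --deltas '[1,-0.1,-0.08,0,0.06,1,-0.225,-0.18,0,0.12,1,-0.225,-0.18,0,0.17,1,-0.225,-0.18,0.1,0.23,1,-0.225,-0.18,0.2,0.278,1,-0.225,-0.18,0.3,0.278,1,-0.225,-0.18,0.4,0.278,1,-0.225,-0.18,0.4,0.278]'

```text
clock: 2.0
ee_pos: [0.5127, -0.0448, 0.1748]
eef_rot: [-0.001, 0.94, 0.342, -0.002]
wrist_force: [-0.8, 0.0, -0.1]
gripper_width: 0.003
```

Run:
```python
from h import *
s=get_state();print(s['clock'],s['ee_pos'],rot(s['eef_rot']).round(3),s['wrist_force'],s['gripper_width'])
for n in ['scene','side']:
    p=grab_frame(n); save(p,n+'1.png')
    a=p['frame'][90:350,130:460];cv2.imwrite('pics/'+n+'1z.png',cv2.resize(a[...,::-1],None,fx=2.2,fy=2.2,interpolation=2))
    print(jar(p,[.566,0])[0])
```

```text
2.0 [ 0.51268904 -0.04478322  0.17484326] [[ 0.766  0.642 -0.004]
 [ 0.642 -0.766  0.   ]
 [-0.003 -0.003 -1.   ]] [-0.80686926  0.03964147 -0.10962829] 0.0033230061498581384
[5.67497454e-01 2.24249410e-04]
[ 5.65691348e-01 -1.13694787e-04]
```

View pics/side1z.png

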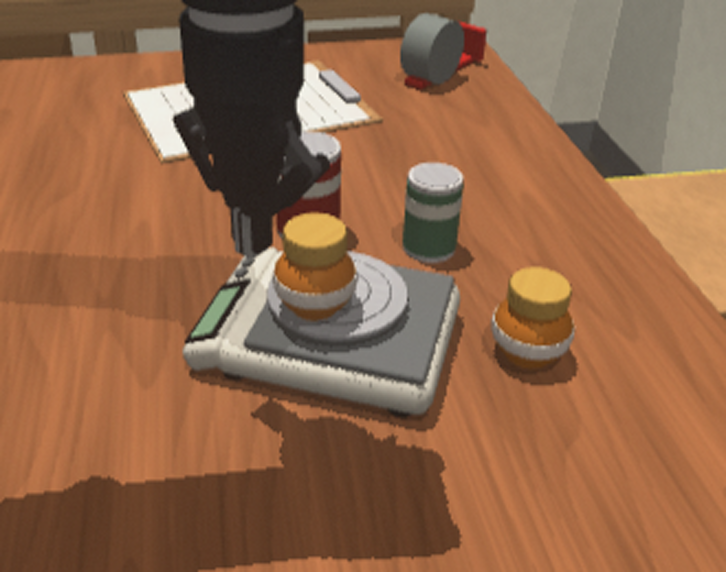

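>>> servo_tool --deltas '[1,0,0,0.15,0,1,0,0,0.3,0,1,0,0,0.354,0,1,0,0,0.354,0,1,0.02,0,0.354,0,1,0.04,0,0.354,0,1,0.06,0,0.354,0,1,0.075,0,0.354,0,1,0.09,0,0.354,0,1,0.1,0,0.354,0]'

```text
clock: 3.35
ee_pos: [0.5295, -0.032, 0.1055]
eef_rot: [-0.0, 0.94, 0.342, -0.0]
wrist_force: [-0.5, 1.0, -0.6]
gripper_width: 0.002
```

Run:
```python
from h import *
s=get_state();print(s['clock'],s['ee_pos'],s['wrist_force'])
for n in ['scene','side']:
    p=grab_frame(n)
    a=p['frame'][120:320,170:430];cv2.imwrite('pics/'+n+'2z.png',cv2.resize(a[...,::-1],None,fx=3,fy=3,interpolation=2))
    print(jar(p,[.566,0])[:3])
```

```text
3.35 [ 0.52945627 -0.03195319  0.10545316] [-0.4844349   0.98961442 -0.5505182 ]
(array([ 0.56651714, -0.00101588]), np.float64(0.0013511726256400305), np.int64(1319))
(array([ 0.5654009 , -0.00061606]), np.float64(0.0009343192910631244), np.int64(544))
```

View pics/side2z.png

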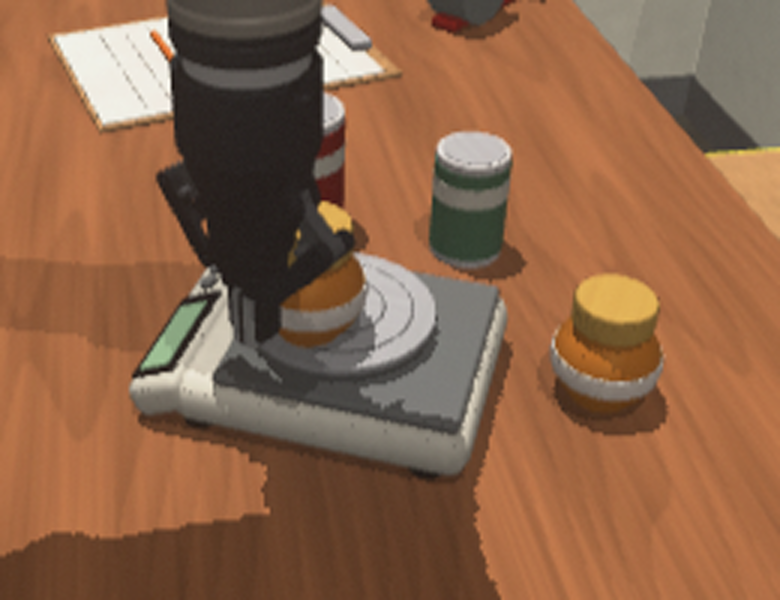

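View pics/scene2z.png

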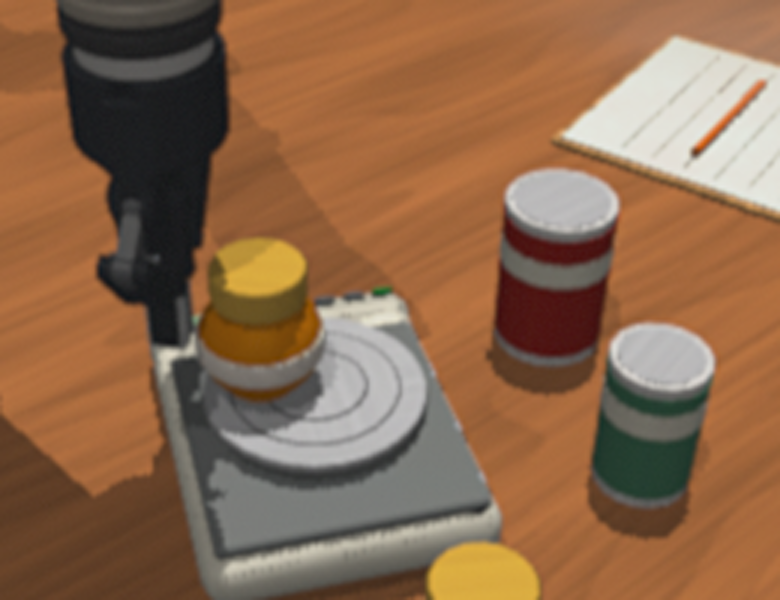

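The finger stands beside the belly (scene zoom, about (170,340)), clear of the lid. First gentle tap, at about 16 mm/s.

>>> servo_tool --deltas '[1,0.01,0,0,0,1,0.02,0,0,0,1,0.03,0,0,0,1,0.04,0,0,0,1,0.05,0,0,0,1,0.06,0,0,0,1,0.07,0,0,0,1,0.075,0,0,0]'

```text
clock: 4.45
ee_pos: [0.541, -0.0223, 0.1055]
eef_rot: [-0.0, 0.94, 0.342, 0.0]
wrist_force: [-1.0, -0.4, 0.2]
gripper_width: 0.003
```

Run:
```python
from h import *
s=get_state();print(s['clock'],s['ee_pos'],s['wrist_force'])
for n in ['scene','side']:
    p=grab_frame(n)
    a=p['frame'][120:320,170:430];cv2.imwrite('pics/'+n+'3z.png',cv2.resize(a[...,::-1],None,fx=3,fy=3,interpolation=2))
    print(jar(p,[.572,0.005])[:3])
```

```text
4.45 [ 0.54095449 -0.02231155  0.10547581] [-0.99799069 -0.37302857  0.15852329]
(array([0.57520339, 0.00625461]), np.float64(0.0013991229930365758), np.int64(1344))
(array([0.57179083, 0.00580308]), np.float64(0.002246065486823795), np.int64(619))
```

View pics/scene3z.png

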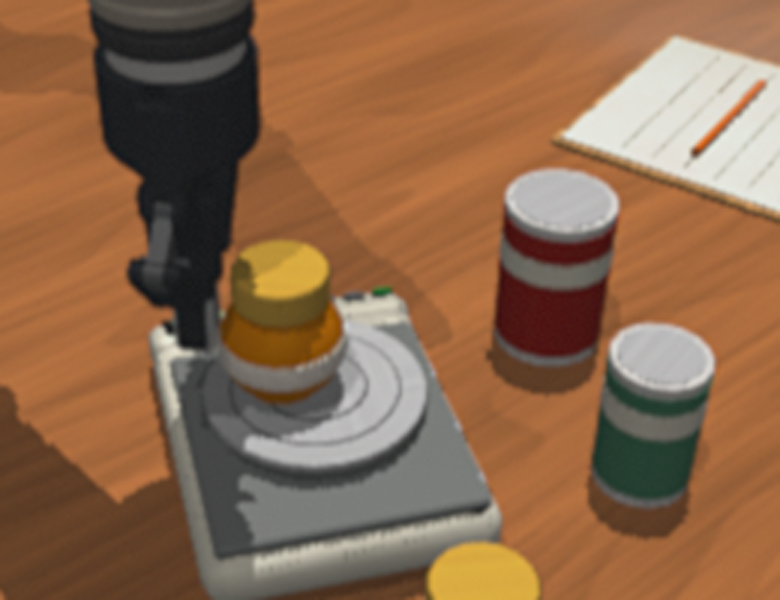

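The jar moved about 10 mm, upright, in the push direction. Second tap of 14 mm, then back off and measure.

>>> servo_tool --deltas '[1,0.01,0,0,0,1,0.02,0,0,0,1,0.03,0,0,0,1,0.04,0,0,0,1,0.05,0,0,0,1,0.06,0,0,0,1,0.07,0,0,0,1,0.07,0,0,0,1,0.04,0,0,0,1,-0.05,0,0,0,1,-0.15,0,0,0,1,-0.15,0,0,0]'

```text
clock: 6.05
ee_pos: [0.516, -0.0441, 0.1055]
eef_rot: [0.0, 0.94, 0.34, -0.001]
wrist_force: [-0.6, -0.2, 0.7]
gripper_width: -0.002
```

Run:
```python
from h import *
s=get_state();print(s['clock'],s['ee_pos'],s['wrist_force'])
for n in ['scene','side']:
    p=grab_frame(n)
    a=p['frame'][120:320,170:430];cv2.imwrite('pics/'+n+'4z.png',cv2.resize(a[...,::-1],None,fx=3,fy=3,interpolation=2))
    print(jar(p,[.582,0.013])); W=cloud(p)
    m=(np.hypot(W[...,0]-.59,W[...,1]-.015)<.075)&(abs(W[...,2]-.06)<.004)
    print(n,'pan',circ_fixed(W[m][:,:2],.06,[.59,.015]))
```

```text
6.05 [ 0.51598286 -0.04408721  0.10549827] [-0.58704085 -0.23346277  0.72101673]
(array([0.5871963 , 0.01704287]), np.float64(0.0008364362484614557), np.int64(1099), array([0.58749076, 0.01590228]), np.float64(0.13600197751696397))
scene pan (array([0.58940475, 0.0184643 ]), np.float64(0.00041414396571115585))
(array([0.58567257, 0.01686878]), np.float64(0.0008015427287264391), np.int64(663), array([0.58573336, 0.01561872]), np.float64(0.1363639881464047))
side pan (array([0.58770516, 0.01830042]), np.float64(0.0009469482951079769))
```

View pics/scene4z.png

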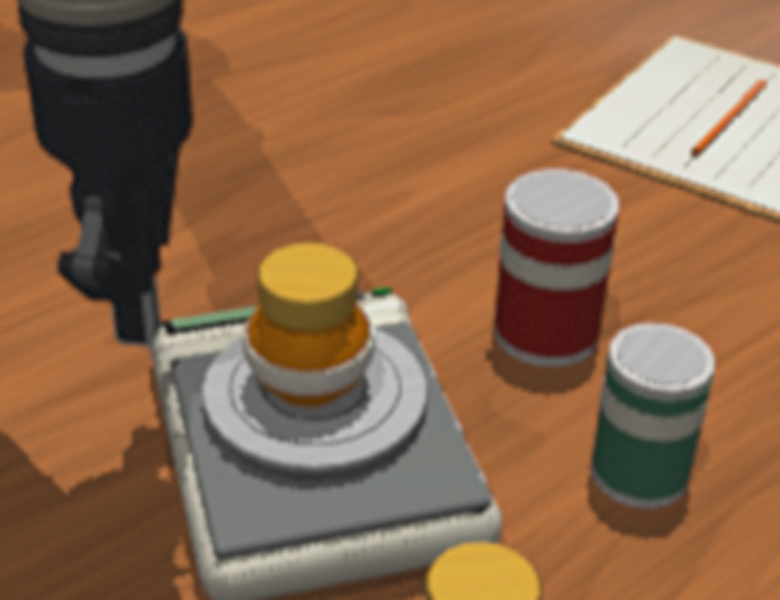

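View pics/side4z.png

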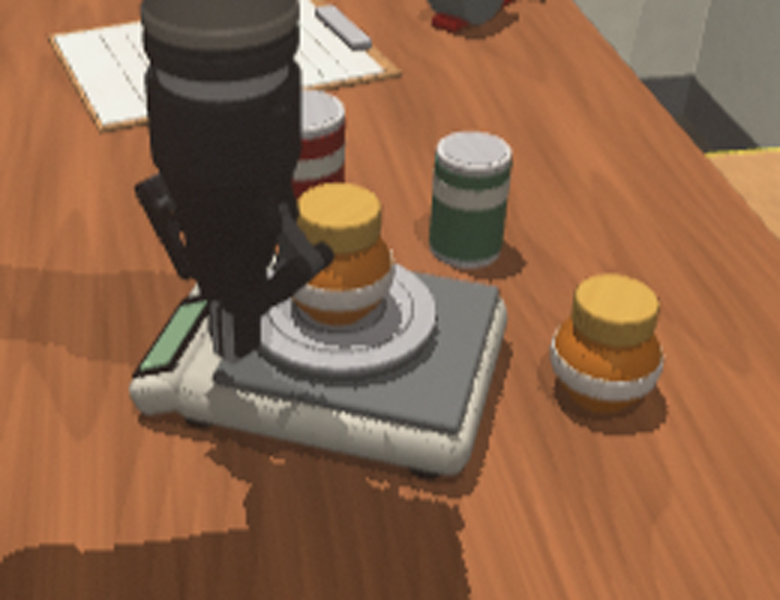

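The jar's centre is about 2.6 mm from the pan's centre and 8 mm is allowed, so it needs no more taps. I'll lift the arm clear and check it's still.

>>> servo_tool --deltas '[1,-0.05,0,0,0,1,-0.05,0,-0.2,0,1,-0.05,0,-0.4,0,1,-0.05,0,-0.6,0,1,-0.05,0,-0.6,0,1,-0.05,0,-0.6,0,1,-0.05,0,-0.6,0,1,-0.05,0,-0.6,0]'

```text
clock: 7.15
ee_pos: [0.5095, -0.0481, 0.2243]
eef_rot: [-0.0, 0.94, 0.342, -0.001]
wrist_force: [-0.1, 0.1, -0.7]
gripper_width: 0.003
```

Run:
```python
from h import *
s=get_state();print(s['clock'],s['ee_pos'],np.abs(s['qvel']).max())
for n in ['scene','side']:
    p=grab_frame(n); j=jar(p,[.586,0.017]); W=cloud(p)
    m=(np.hypot(W[...,0]-.59,W[...,1]-.015)<.075)&(abs(W[...,2]-.06)<.004)
    c=circ_fixed(W[m][:,:2],.06,[.59,.015])[0]; print(j,c,j[0]-c)
    print([(ray(p,d['at'],.06),d['confidence']) for t in ['honey_jar','pan_centre'] for d in spot_point(p,t)[:1]])
print(finish_job())
```

```text
7.15 [ 0.50950033 -0.04811268  0.2243129 ] 0.006342890210482354
(array([0.58711292, 0.01700446]), np.float64(0.0007937280471847635), np.int64(1101), array([0.58745041, 0.01634236]), np.float64(0.13608481306821674)) [0.58974684 0.01842141] [-0.00263392 -0.00141695]
[(array([0.58545261, 0.01331674, 0.06      ]), 0.69), (array([0.58779008, 0.01802833, 0.06      ]), 0.61)]
(array([0.58538657, 0.01682365]), np.float64(0.0007848050696727983), np.int64(831), array([0.58513863, 0.01579801]), np.float64(0.13634300664807628)) [0.58768854 0.01848032] [-0.00230196 -0.00165668]
[(array([0.58949648, 0.00938335, 0.06      ]), 0.95), (array([0.58876601, 0.02283233, 0.06      ]), 0.64)]
the job is handed in; nothing more can be done
None
```

The honey jar now stands inside the pan's inner ring, upright and still, and the job is handed in at about 7.3 s on the robot's clock. I moved it with two light taps of the closed fingers at belly height, at about 16 mm/s, then backed off and lifted the arm clear. I never gripped the jar, and the fingers stayed clear of the scale, the other jar and the tins.

- **Position:** depth fits from both cameras put the jar's axis about 3 mm from the pan's centre. The foot stays inside the ring up to 8 mm off centre.
- **Upright and still:** the lid top measured 136 mm up, as it should. The jar's position did not change between the last two looks, about 1 s apart.
- **A check that disagreed:** the point-finding network put the jar about 5 mm off in the scene view and 13 mm off in the side view. The 13 mm is outside the limit. I trusted the depth fits, because they agreed with each other and with the pictures, where the foot looks centred in the rings.

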